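# Gauge a slip-ring bush on the indexing dial

### The arm

A 7-joint arm with a two-finger parallel gripper is mounted at the origin on the work surface. World frame = base frame: x ahead of the robot, y to its left, z up, the work surface at z = 0. Lengths are in m, angles in degrees, forces in N, time in s.
With the tool pointing down it reaches from about 0.425 to 0.875 m from the base axis. Payload 4.7 kg.
Tool frame: the origin (TCP) lies at the very end of the fingers, on their centre line; the grasp point (between the pads) lies env.grip_point_offset behind it (env.grip_point_offset is the distance from the TCP to the grasp point, in m); z points along the fingers, y is the direction in which the jaws open and shut (so a half turn about z gives the same grasp; the last joint's range is limited). The gripper opens to 87 mm and grips with 3 to 60 N. Pads are 19 mm wide; open, the fingers measure 117 mm over their backs; the gripper's body (75 mm by 190 mm) begins 51 mm behind the grasp point.
Start: joints at [0.808, 18.392, -4.016, 83.108, 1.295, 78.541, -3.26], TCP at [0.65, -0, 0.184] pointing down, gripper open.
Joint ranges: [-163.93, 163.93], [-17.29, 119.83], [-79.2, 71.16], [3.27, 140.29], [-89.18, 269.18], [5.43, 117.66], [-154.24, 154.24]. Speed limits (degrees/s): [147.25, 147.25, 180, 180, 180, 180, 180].

### API

Orientations are given as [roll, pitch, yaw] about the fixed x, y, z axes, in that order (R = Rz(yaw) Ry(pitch) Rx(roll)).
In Python, from cell import env gives the robot as it stands.
- The arm moves only by the tool send_rows, never from a script. Its argument "plan" is a list of rows, each a list of 7 numbers: the finger opening in mm, from 0 to 87, then the shift along the tool's x, y, z in mm, then the turn, a rotation vector about the tool's x, y, z in rad. A call has 1 to 12 rows; each row shifts and turns the commanded pose from where the row before left it, along the tool's axes as they then stand; what a row does not reach is not made up. A row lasts 1/10 s, in which the tool goes at most 50 mm and 8.59 degrees, less where a joint would pass 70% of its speed; a pose out of reach is approached as far as the arm can. A call is refused whole if a number of a shift passes 50 or a number of a turn 0.15, either way. A call with a gripper value outside its range is refused whole. The fingers move at their own pace and stop on an object; "grip_force" is the grip in N (left out, the last holds). Time passes only in rows, so rows that do not move let the fingers close. It gives the time, the measured TCP pose, the force and the opening at its end, in the units of the state.
- env.get_obs(): the state, without advancing time (a new reading comes with each control period).
- env.read_camera(name): name is "scene" or "side" or "wrist"; returns the picture (400x640x3 uint8, red, green, blue); there is no depth.
- env.get_calibration(name): a dict with "fx", "fy", "cx", "cy" (pixels), "k1" (the pictures are not rectified: a ray, as slopes to the right and down, at radius r is drawn at 1 + k1 r^2 times it, then the intrinsics apply), "extrinsics" (4x4, takes a point from camera to world coordinates). Camera axes: x right, y down, z forward; pixel columns grow to the right and rows downward; lengths in m; the calibration is good to about 2 mm. A picture is of the moment at which its call begins: read the wrist's pose just before it. get_calibration takes no time and is no camera call; for the wrist camera it gives the pose at the moment of the call.
- env.sign_off(): hands the job in, once; it reports no verdict.
Trained networks look in the newest picture that a camera, given by its name, has taken for a name from the list of things; names that differ only in an ending like _2 or _b are one class to them, and where a whole thing is asked for, a point or a joint stands for the part that bears it (a point fixed in the world has none). Each returns a list of dicts, best first, with "confidence" (0 to 1); they miss things now and then, are a little off and sometimes report something else, mostly with a low value. They report only what shows in the picture. A call takes as long as a camera call. They do not tell look-alikes from the thing itself.
- env.regions_of(camera, query): "region" (400x640 bool, what is visible of it) and "rect" ([left, top, right, bottom] in pixels, round what is visible of it).
The state is a dict: "time_s": time; "qpos": joint angles; "joint_velocities": joint speeds; "effort": joint torques, N m; "tool_pos": TCP position; "tool_rot": TCP orientation; "force": force on the tool from outside, world axes, zero at the start; "wrist_torque": the same for the moment, N m; "grip_width": finger opening in m.
Only numpy, scipy, OpenCV 4.12 (cv2) and the standard library are available. Lean on these libraries where they do the work, as an engineer would, in place of code of your own. Each camera call takes 0.05 s, during which the arm holds its last target. There are 200 camera calls.

### The job

Stand the copper bush in the dial's pocket beside the yellow loading marker, let go of it, then use the black bar handle to turn the dial one click counter-clockwise (seen from above), so that the bush comes under the measuring head. Then turn the orange clutch knob clockwise until the tip is down on the bush and the clutch slips by at least one click, stop before it has slipped a fourth click, and let go, leaving the tip pressing on the bush. Leave the red cap, the terminal block and the screwdriver where they are.

Things in the scene. Friction and masses are not known exactly. Their poses are not given: they have to be found in the camera images.
- bush: The part to gauge: a copper-coloured solid cylinder, 44 mm in diameter and 40 mm tall, 0.21 to 0.42 kg, with a black dot on its top; stands upright on the table at the start. Origin: centre of its underside, z up along its axis.
- pocket (a point): The pocket to load: the one that starts at the yellow marker. Five like pockets stand every 72 degrees on the dial at 105 mm from its centre, each a black octagonal rim 10 mm high, 49 mm across its flats inside (2.5 mm play all round) and 59 to 64 mm outside, around a white floor. Point: the middle of the pocket's floor, 50 mm above the table; it turns with the dial, and its x axis is the dial's.
- dial_grip (a point): Middle of the dial's bar handle, on the dial's vertical axis, 106 mm above the table: a black bar 60 mm long, 16 mm thick and 40 mm tall (underside at 85 mm, top at 125 mm), on a 26 mm stem. The bar lies along this point's x axis (white square towards +x), which turns with the dial. The dial is an aluminium disc, 280 mm in diameter, its top 50 mm above the table.
- dial (a joint): Turn of the dial in rad, 0 at the start, growing counter-clockwise from above. It has a detent every 1.257 rad (72 degrees) that pulls it in when released near one; turning takes up to 0.16 N m. Turn it smoothly: a bush stands loose in its pocket and can rock over if jerked. It can go to -1.4 and 2.7.
- station (a point): The place under the measuring head, fixed on the fixture: where the middle of the pocket's floor comes when the dial stands at 1.257. It is 105 mm from the dial's axis, right under the axis of the orange knob, 50 mm above the table. The head's grey arm (underside 129 mm, top 155 mm above the table) comes to it from a post standing outside the dial, 90 mm away; the post is on the left for one who looks from the dial's centre to the head.
- knob_grip (a point): The clutch knob: orange cylinder with black flutes and a white line, 34 mm in diameter, 38 mm tall, vertical axis, from 170 to 208 mm above the table. Point: on its axis, 195 mm above the table, where to grip it; it does not rise or sink. Below it a steel collar, 44 mm in diameter, its top at 169 mm.
- spindle (a joint): Turn of the steel collar (white mark on it) in rad, growing clockwise from above; starts between 0.2 and 0.8 and stays where it is left. The knob turns it through the clutch with 0.08 N m while it runs free. Each rad lowers the tip by 5 mm; the tip, sprung with 6 N/mm, meets the bush in its pocket at about 1.4 rad, and the collar stops at about 1.75 to 1.9, when the clutch slips. Its range ends at 2.6 rad.
- clutch (a joint): Slip of the orange knob against the collar in rad, 0 at the start, growing clockwise; the white lines of knob and collar are in line at 0. It stays still until the tip presses on the bush and the knob's torque passes about 0.11 N m, then slips, with a torque swinging between 0.08 and 0.14 N m, one click each 0.52 rad (30 degrees). Turned back, it carries the collar with it.
- tip_face (a point): Middle of the flat underside of the measuring tip, an 18 mm square steel foot on the knob's axis that moves only up and down (it yields upwards by up to 6 mm); 97 mm above the table at spindle 0.
- tip: The same measuring foot as a body; origin: middle of its underside.
- red_cap: Bystander: red plastic cap, 42 mm in diameter, 38 mm tall. Origin: centre of its underside.
- terminal: Bystander: black block 44 x 36 x 24 mm with an orange stub on top, 46 mm tall in all. Origin: centre of its underside.
- driver: Bystander: screwdriver lying on the table beyond the dial's left side. Origin: its underside.
Mind the look-alikes: they are no part of the job. Of the things like the bush, leave any that is green; of the rest the smaller one is meant.

How it is judged:
By the outcome, as a careful person would: the job done as asked, in the order asked, and still so for the second after the job is handed in, with the robot touching nothing.
It also fails if it takes over 67 s, if anything falls off the work surface, if the arm or the gripper's body presses on something with over 40 N, if the wrist force passes 120 N, or if a joint passes its speed limit or range.

## Working session

There is one attempt and no reset: what is moved stays moved. The work goes in short steps, Python scripts to look and compute and a tool call to move; the robot and the scene stay as the last step left them, time stands still between calls to the robot, and variables do not carry over. Pictures are saved under pics/ and viewed, about 8 in all and at most 12, crops included, and the job is handed in when it is done.

Besides the shell and the picture viewer there is one more tool, called after ">>>" by a JSON object that holds its "op" and its "data", one argument or row to a line. send_rows: Moves the arm, as the interface text tells. Its arguments: {"type":"object","properties":{"plan":{"type":"array"},"grip_force":{"type":"number"}},"required":["plan"]}

```bash
ls; mkdir -p pics
cat > h.py <<'E'
import numpy as np, cv2
from cell import env
def K(c): return np.array([[c["fx"],0,c["cx"]],[0,c["fy"],c["cy"]],[0,0,1.]]), np.array([c["k1"],0,0,0,0.])
def ray(name,uv,z,c=None):
    c=c or env.get_calibration(name); k,d=K(c); E=np.array(c["extrinsics"])
    p=cv2.undistortPoints(np.array(uv,float).reshape(-1,1,2),k,d).reshape(-1,2)
    r=np.c_[p,np.ones(len(p))]@E[:3,:3].T; o=E[:3,3]
    return o+r*((z-o[2])/r[:,2])[:,None]
def proj(name,P,c=None):
    c=c or env.get_calibration(name); k,d=K(c); E=np.linalg.inv(np.array(c["extrinsics"]))
    return cv2.projectPoints(np.array(P,float).reshape(-1,1,3),cv2.Rodrigues(E[:3,:3])[0],E[:3,3],k,d)[0].reshape(-1,2)
def save(name,f,crop=None,s=1):
    im=env.read_camera(name); o=im[...,::-1]
    if crop: l,t,r,b=crop; o=o[t:b,l:r]
    if s!=1: o=cv2.resize(o,None,fx=s,fy=s,interpolation=cv2.INTER_CUBIC)
    cv2.imwrite("pics/"+f,o); return im
E
python3 - <<'E'
from h import *
print(env.grip_point_offset, env.get_obs())
a=env.read_camera("scene"); b=env.read_camera("side")
cv2.imwrite("pics/a.png",a[...,::-1]);cv2.imwrite("pics/b.png",b[...,::-1])
for cam in("scene","side"):
  c=env.get_calibration(cam);print(cam,np.round(np.array(c["extrinsics"])[:3,3],3),c["fx"],c["k1"])
  for q in("bush","red_cap","terminal","driver","dial_grip","knob_grip","pocket","tip"):
    for r in env.regions_of(cam,q): 
      ys,xs=np.nonzero(r["region"]); print(q,round(r["confidence"],2),r["rect"],xs.mean().round(1),ys.mean().round(1))
E
```

```text
pics
0.0187 {'time_s': 0.0, 'qpos': array([ 0.80708144, 18.43758363, -4.01425765, 83.17514845,  1.29587221,
       78.54057349, -3.26016263]), 'joint_velocities': array([-0.00299713, -0.01560905,  0.12767558,  0.0177476 , -0.08919785,
       -0.10148723,  0.08640138]), 'effort': array([-2.58547143e-04, -4.91284704e+01, -4.03903294e-01, -3.12526345e+01,
       -6.40594075e-02,  4.37659642e-02,  1.61017233e-04]), 'tool_pos': array([ 6.49373335e-01, -6.63402764e-05,  1.82875984e-01]), 'tool_rot': array([-1.79891981e+02,  7.04114713e-03,  9.00014828e+01]), 'force': array([ 0.46752812,  0.04423403, -0.8339537 ]), 'wrist_torque': array([0.03536071, 0.01207878, 0.05798373]), 'grip_width': 0.08700429759950884}
scene [ 1.009 -0.668  0.732] 434.0776654346934 0.01588297484686669
bush 0.89 [178.2, 288.8, 203.1, 314.2] 188.5 302.4
bush 0.89 [237.6, 276.3, 263.4, 309.1] 251.4 291.1
bush 0.69 [208.7, 250.8, 231.9, 289.0] 220.0 270.8
red_cap 0.92 [274.6, 316.7, 297.0, 341.0] 285.1 331.2
terminal 0.89 [215.4, 315.0, 238.6, 339.8] 226.8 327.5
driver 0.65 [282.3, 196.1, 423.9, 287.1] 347.1 241.0
driver
[... 316 characters left out ...]
de [0.223 0.675 0.955] 442.2545778609266 0.01340610255621472
bush 0.84 [381.7, 166.7, 406.9, 195.6] 392.9 181.6
bush 0.62 [355.4, 162.4, 367.5, 187.3] 362.0 173.8
bush 0.5 [392.3, 151.7, 410.6, 169.9] 400.7 160.6
red_cap 0.61 [321.8, 145.3, 337.1, 167.0] 328.6 154.7
red_cap 0.17 [253.1, 182.1, 359.1, 270.6] 304.6 227.7
terminal 0.66 [358.2, 142.2, 375.6, 160.7] 366.9 152.5
driver 0.98 [235.5, 348.9, 328.9, 377.1] 297.7 360.7
dial_grip 0.7 [226.9, 156.6, 360.2, 277.2] 294.9 220.9
dial_grip 0.63 [253.0, 183.6, 358.3, 272.5] 304.4 227.7
knob_grip 0.59 [267.1, 154.5, 280.1, 176.1] 272.0 164.5
pocket 0.98 [252.6, 185.6, 358.7, 269.9] 304.5 227.8
pocket 0.7 [227.0, 155.4, 357.1, 273.2] 294.9 221.3
```

View pics/a.png

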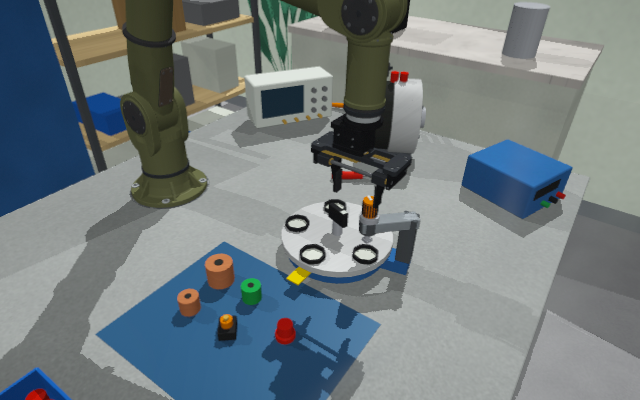

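View pics/b.png

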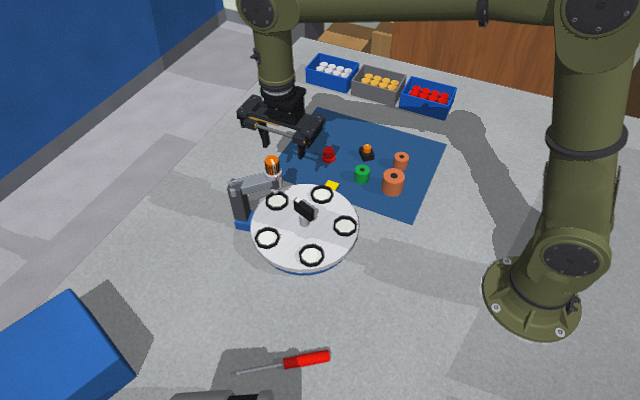

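Candidates for the bush in the scene picture are small copper (188,302), large copper (219,270) and green (251,291). The small copper one fits: it isn't green, and it is the smaller of the rest. In the side picture it is at (401,160). The pocket to load is next to the yellow marker at scene (313,254) and side (322,194). The head stands at scene (368,208).

Run:
```python
from h import *
from scipy.optimize import least_squares
a=env.read_camera("scene"); b=env.read_camera("side")
cs,cd=env.get_calibration("scene"),env.get_calibration("side")
# dial: five pockets in the side view
uv=np.array([(322,194),(276,201),(267,238),(312,255),(345,226)],float)
P=ray("side",uv,0.055,cd)[:,:2]; print(P.round(4))
best=None
for s in(1,-1):
  f=lambda x:(P-np.array([[x[0]+.105*np.cos(x[2]+s*i*2*np.pi/5),x[1]+.105*np.sin(x[2]+s*i*2*np.pi/5)] for i in range(5)])).ravel()
  r=least_squares(f,[*P.mean(0),np.arctan2(*(P[0]-P.mean(0))[::-1])]); print(s,r.x.round(4),r.cost**.5)
print("scene pocket",ray("scene",[(313,254),(366,254)],.055,cs).round(4))
print("bush top scene",ray("scene",[(188.5,295)],.04,cs),"side",ray("side",[(401.5,156.5)],.04,cd))
print("others top(side) big,green,red,term",ray("side",[(393,175),(362,170),(328,150),(367,147)],.04,cd).round(3))
print("knob top",ray("scene",[(369,197)],.208,cs),ray("side",[(271,158)],.208,cd))
print("bar top",ray("scene",[(330,203),(346,213)],.125,cs),ray("side",[(296,201),(314,213)],.125,cd))
A=cv2.resize(a[180:345,160:420,::-1],(780,495),interpolation=cv2.INTER_CUBIC)
cv2.imwrite("pics/c.png",A)
B=cv2.resize(b[130:285,220:420,::-1],(800,620)[:1]+(600,),interpolation=cv2.INTER_CUBIC)
cv2.imwrite("pics/d.png",B)
```

```text
[[ 0.5687 -0.0451]
 [ 0.6698  0.0299]
 [ 0.6305  0.1463]
 [ 0.5061  0.1442]
 [ 0.4686  0.029 ]]
1 [ 0.5687  0.0609 -1.565 ] 0.0018110702891684016
-1 [ 0.5687  0.0609 -2.7296] 0.23510826369649251
scene pocket [[ 0.5717 -0.0459  0.055 ]
 [ 0.6718  0.0267  0.055 ]]
bush top scene [[ 0.42408904 -0.29166952  0.04      ]] side [[ 0.42346634 -0.29262549  0.04      ]]
others top(side) big,green,red,term [[ 0.421 -0.209  0.04 ]
 [ 0.509 -0.19   0.04 ]
 [ 0.634 -0.226  0.04 ]
 [ 0.532 -0.288  0.04 ]]
knob top [[0.66166196 0.03350109 0.208     ]] [[0.67211656 0.02412418 0.208     ]]
bar top [[0.54248769 0.06525314 0.125     ]
 [0.59596571 0.05330189 0.125     ]] [[0.59018236 0.05912126 0.125     ]
 [0.53307305 0.07467323 0.125     ]]
```

View pics/c.png

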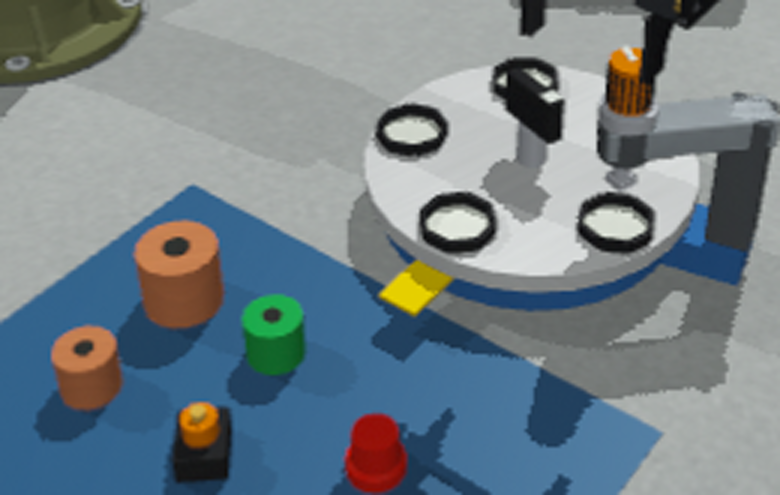

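View pics/d.png

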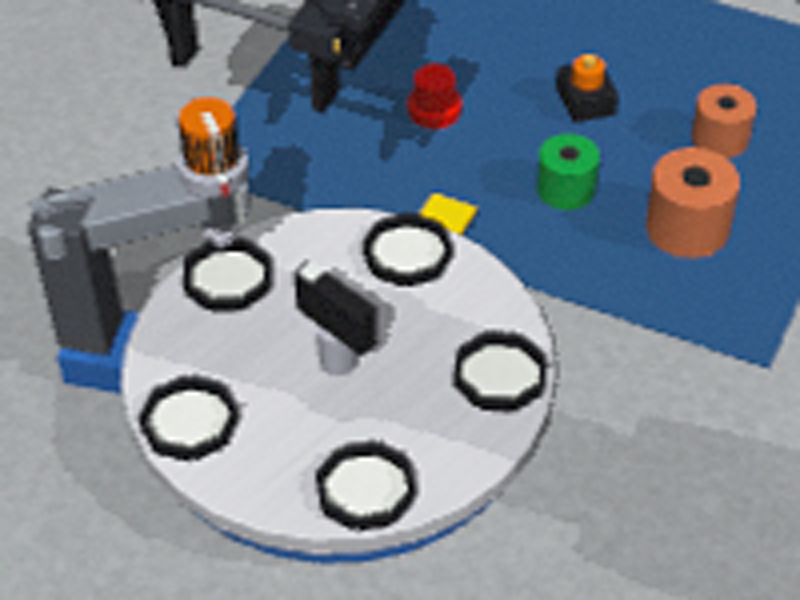

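The enlarged crop confirms it: the small copper bush with the black dot is at about (0.424, -0.292). The dial centre is near (0.570, 0.060), the pocket near (0.571, -0.045) and the station near (0.669, 0.029). I'll go above the bush with the jaws on the diagonal.

>>> {"op": "send_rows", "data": {
  "plan": [
    [87,-30,-22,0,0,0,0],
    [87,-30,-22,0,0,0,0],
    [87,-30,-22,0,0,0,0],
    [87,-30,-22,0,0,0,0],
    [87,-30,-22,0,0,0,0],
    [87,-30,-22,0,0,0,0],
    [87,-30,-23,0,0,0,0],
    [87,-30,-23,0,0,0,0],
    [87,-30,-23,0,0,0,0],
    [87,-22,-23,0,0,0,0],
    [87,0,0,0,0,0,0.13],
    [87,0,0,0,0,0,0.13]
  ]
}}

```text
time_s: 2.2
tool_pos: [0.4251, -0.2932, 0.1843]
tool_rot: [180.0, -0.0, 74.6]
force: [0.1, 0.1, -0.4]
grip_width: 0.0869
```

>>> {"op": "send_rows", "data": {
  "plan": [
    [87,0,0,0,0,0,0.13],
    [87,0,0,0,0,0,0.13],
    [87,0,0,0,0,0,0.13],
    [87,0,0,0,0,0,0.135],
    [87,0,0,0,0,0,0]
  ]
}}

```text
time_s: 2.7
tool_pos: [0.4261, -0.292, 0.1841]
tool_rot: [180.0, -0.0, 45.0]
force: [1.2, -0.3, -0.3]
grip_width: 0.0869
```

```bash
cat >> h.py <<'E'
from scipy.spatial.transform import Rotation as Ro
def to(pos,rot=None):
    o=env.get_obs(); R=Ro.from_euler("xyz",o["tool_rot"],degrees=True)
    print("t",round(o["time_s"],2),"tcp",o["tool_pos"].round(4),o["tool_rot"].round(2),"F",o["force"].round(1),"M",o["wrist_torque"].round(3),"w",round(o["grip_width"],4))
    print(" shift tool mm",(R.inv().apply(np.array(pos)-o["tool_pos"])*1000).round(1), None if rot is None else (R.inv()*Ro.from_euler("xyz",rot,degrees=True)).as_rotvec().round(3))
E
python3 - <<'E'
from h import *
c=env.get_calibration("wrist"); im=save("wrist","e.png")
print(np.array(c["extrinsics"]).round(3)); print(proj("wrist",[[.424,-.292,.04]],c))
for r in env.regions_of("wrist","bush"):
  if r["confidence"]<.4: continue
  ys,xs=np.nonzero(r["region"]); print(r["confidence"],r["rect"],xs.mean(),ys.mean())
  m=r["region"]; v=im.astype(int).sum(2); d=m&(v<150); ys,xs=np.nonzero(d)
  if len(xs): print("dot",len(xs),xs.mean(),ys.mean(),ray("wrist",[(xs.mean(),ys.mean())],.04,c))
to([.424,-.292,.014])
E
```

```text
[[ 0.706 -0.681 -0.192  0.477]
 [-0.708 -0.68  -0.192 -0.239]
 [-0.     0.272 -0.962  0.384]
 [ 0.     0.     0.     1.   ]]
[[318.2994542  180.67766813]]
0.88 [295.8, 154.9, 335.1, 202.9] 318.11393273850376 179.50102951269733
dot 34 317.38235294117646 182.41176470588235 [[ 0.42202447 -0.29262611  0.04      ]]
0.64 [284.8, 21.9, 328.3, 74.5] 307.76903423607564 47.65201839550332
dot 201 309.49751243781094 56.875621890547265 [[ 0.50321758 -0.20111536  0.04      ]]
0.59 [204.0, 85.5, 275.5, 152.3] 240.4024252679075 118.47631133671743
dot 118 239.57627118644066 118.49152542372882 [[ 0.41350807 -0.19210752  0.04      ]]
0.59 [366.8, 85.7, 413.6, 120.9] 388.9169859514687 103.3492975734355
dot 928 386.7122844827586 103.70258620689656 [[ 0.52612878 -0.28490963  0.04      ]]
t 2.8 tcp [ 0.4261 -0.292   0.1841] [ 1.7998e+02 -1.0000e-02  4.5210e+01] F [ 0.8 -0.8 -0.1] M [-0.018  0.065  0.035] w 0.0869
 shift tool mm [ -1.5  -1.5 170.1] None
```

View pics/e.png

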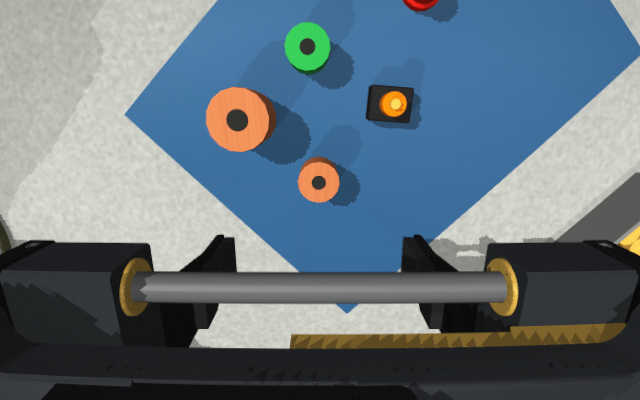

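The picture shows the small bush's dot at (318,183), the big copper bush at (237,120) and the green one at (308,46). The dot sits at about (0.423, -0.293). The fingers are clear, so I descend and grip.

>>> {"op": "send_rows", "data": {
  "plan": [
    [87,-2.5,-1.4,20,0,0,0],
    [87,0,0,25,0,0,0],
    [87,0,0,25,0,0,0],
    [87,0,0,25,0,0,0],
    [87,0,0,25,0,0,0],
    [87,0,0,25,0,0,0],
    [87,0,0,15,0,0,0],
    [87,0,0,10,0,0,0],
    [40,0,0,0,0,0,0],
    [40,0,0,0,0,0,0],
    [40,0,0,0,0,0,0],
    [40,0,0,0,0,0,0]
  ],
  "grip_force": 25
}}

```text
time_s: 4.0
tool_pos: [0.424, -0.2932, 0.015]
tool_rot: [179.9, -0.0, 45.0]
force: [0.7, -0.8, 0.4]
grip_width: 0.0626
```

>>> {"op": "send_rows", "data": {
  "plan": [
    [30,0,0,0,0,0,0],
    [30,0,0,0,0,0,0],
    [30,0,0,0,0,0,0],
    [30,0,0,0,0,0,0]
  ]
}}

```text
time_s: 4.4
tool_pos: [0.4233, -0.2928, 0.014]
tool_rot: [180.0, -0.0, 45.0]
force: [0.2, 0.2, -0.3]
grip_width: 0.0336
```

Run:
```python
from h import *
to([.424,-.292,.014])
a=env.read_camera("wrist")[100:400,160:480,::-1]; b=env.read_camera("scene")[270:340,140:260,::-1]
cv2.imwrite("pics/f.png",np.hstack([a,cv2.resize(b,(480,300))]))
print(env.get_calibration("wrist")["fx"]); to([.4,.3,.1])
```

```text
t 4.4 tcp [ 0.4233 -0.2928  0.014 ] [179.99  -0.    45.03] F [ 0.2  0.2 -0.3] M [-0.027  0.029 -0.047] w 0.0336
 shift tool mm [ 1.1 -0.1  0. ] None
338.5800567254096
t 4.5 tcp [ 0.4233 -0.2928  0.014 ] [180.    -0.    45.02] F [-1.   0.8  0.4] M [-0.037  0.049 -0.017] w 0.0313
 shift tool mm [ 402.9 -435.5  -86.1] None
```

View pics/f.png

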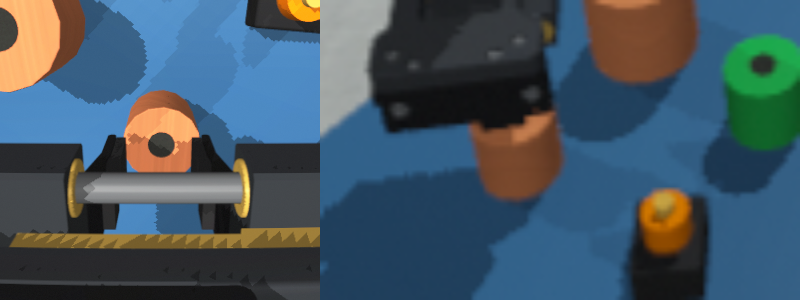

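Run:
```python
from h import *
c=env.get_calibration("wrist")
print(proj("wrist",[[.4233,-.2928,.04],[.4233,-.2928,.0327]],c), ray("wrist",[(320,245)],.04,c))
E0=np.array(c["extrinsics"]);print(E0.round(3))
```

```text
[[320.98099974 243.6964833 ]
 [320.89036272 238.70826753]] [[ 0.4223671  -0.29296724  0.04      ]]
[[ 0.707 -0.681 -0.193  0.474]
 [-0.707 -0.68  -0.192 -0.24 ]
 [-0.     0.272 -0.962  0.214]
 [ 0.     0.     0.     1.   ]]
```

>>> {"op": "send_rows", "data": {
  "plan": [
    [30,0,0,0,0,0,0]
  ]
}}

```text
time_s: 4.6
tool_pos: [0.4232, -0.2928, 0.0139]
tool_rot: [-180.0, 0.0, 45.0]
force: [-0.2, 0.3, -0.6]
grip_width: 0.0306
```

>>> {"op": "send_rows", "data": {
  "plan": [
    [15,0,0,0,0,0,0],
    [15,0,0,0,0,0,0],
    [15,0,0,0,0,0,0],
    [15,0,0,0,0,0,0]
  ]
}}

```text
time_s: 5.0
tool_pos: [0.4233, -0.2928, 0.014]
tool_rot: [-180.0, 0.0, 45.0]
force: [-0.9, -0.5, -0.1]
grip_width: 0.016
```

Run:
```python
from h import *
to([.4233,-.2928,.014])
a=env.read_camera("wrist")[100:400,160:480,::-1]; b=env.read_camera("side")[130:200,340:430,::-1]
cv2.imwrite("pics/g.png",np.hstack([a,cv2.resize(b,(386,300))]))
```

```text
t 5.0 tcp [ 0.4233 -0.2928  0.014 ] [-180.      0.     45.03] F [-0.9 -0.5 -0.1] M [-0.046  0.086 -0.057] w 0.016
 shift tool mm [ 0.  0. -0.] None
```

View pics/g.png

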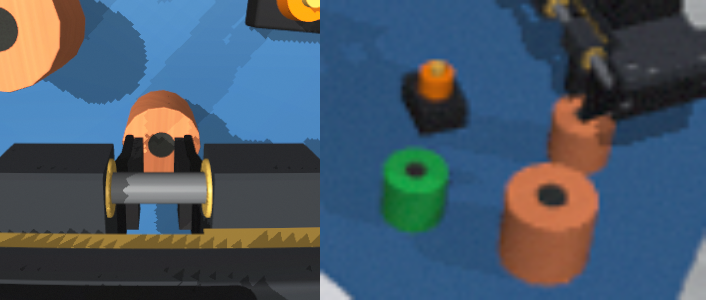

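Run:
```python
from h import *
for z in(.183,.203,.221): print(z,[proj(n,[[.6494-.05,0,z],[.6494+.05,0,z]]).round(1).tolist() for n in("scene","side")])
o=env.get_obs()["tool_pos"]
for dz in(0,.02,.036): print(dz,[proj(n,[o+[0,0,dz]]).round(1).tolist() for n in("scene","side","wrist")])
```

```text
0.183 [[[335.9, 203.9], [375.9, 220.1]], [[302.6, 167.9], [267.2, 156.0]]]
0.203 [[[336.2, 196.4], [376.7, 212.4]], [[302.3, 162.1], [266.4, 150.1]]]
0.221 [[[336.5, 189.4], [377.6, 205.3]], [[302.0, 156.7], [265.7, 144.7]]]
0 [[[189.7, 303.7]], [[400.5, 162.7]], [[320.6, 227.5]]]
0.02 [[[188.2, 297.2]], [[401.3, 157.9]], [[320.9, 239.6]]]
0.036 [[[187.1, 291.8]], [[402.0, 154.0]], [[321.1, 251.2]]]
```

The fingers closed above the bush. The scene and wrist views both put the real fingertips about 37 mm short of the reported TCP: at the start the tips showed at scene (337,191) and (377,205), which means z≈0.221 against the reported 0.183. The bush hasn't moved, and I've viewed 7 pictures. I'll open, go down about 34 mm while watching the force, and grip again.

>>> {"op": "send_rows", "data": {
  "plan": [
    [87,0,0,0,0,0,0],
    [87,0,0,0,0,0,0],
    [87,0,0,0,0,0,0],
    [87,0,0,0,0,0,0],
    [87,0,0,0,0,0,0],
    [87,0,0,0,0,0,0],
    [87,0,0,0,0,0,0],
    [87,0,0,10,0,0,0],
    [87,0,0,8,0,0,0],
    [87,0,0,8,0,0,0],
    [87,0,0,5,0,0,0],
    [87,0,0,3,0,0,0]
  ]
}}

```text
time_s: 6.3
tool_pos: [0.4228, -0.2925, -0.021]
tool_rot: [-179.9, 0.0, 45.0]
force: [-0.3, 0.7, 0.2]
grip_width: 0.0865
```

>>> {"op": "send_rows", "data": {
  "plan": [
    [25,0,0,0,0,0,0],
    [25,0,0,0,0,0,0],
    [25,0,0,0,0,0,0],
    [25,0,0,0,0,0,0],
    [25,0,0,0,0,0,0],
    [25,0,0,0,0,0,0],
    [25,0,0,0,0,0,0]
  ]
}}

```text
time_s: 7.0
tool_pos: [0.4238, -0.2932, -0.0198]
tool_rot: [179.9, -0.0, 45.0]
force: [-0.3, -0.7, -0.5]
grip_width: 0.0432
```

Gripped: 43.2 mm measured on a 44 mm bush, so the offset is confirmed. I'll lift and go most of the way to the pocket.

>>> {"op": "send_rows", "data": {
  "plan": [
    [25,0,0,-15,0,0,0],
    [25,0,0,-25,0,0,0],
    [25,0,0,-30,0,0,0],
    [25,0,0,-30,0,0,0],
    [25,15,-5,-10,0,0,0],
    [25,30,-10,0,0,0,0],
    [25,35,-12,0,0,0,0],
    [25,35,-12,0,0,0,0],
    [25,35,-12,0,0,0,0],
    [25,30,-12,0,0,0,0],
    [25,20,-8,0,0,0,0],
    [25,0,0,0,0,0,0]
  ]
}}

```text
time_s: 8.2
tool_pos: [0.5149, -0.0964, 0.0892]
tool_rot: [-179.9, -0.0, 45.4]
force: [-0.0, 0.3, -3.2]
grip_width: 0.0435
```

>>> {"op": "send_rows", "data": {
  "plan": [
    [25,0,0,0,0,0,0],
    [25,0,0,0,0,0,0]
  ]
}}

```text
time_s: 8.4
tool_pos: [0.5135, -0.1024, 0.0895]
tool_rot: [-180.0, 0.1, 44.9]
force: [-0.2, -1.1, -3.2]
grip_width: 0.0435
```

Run:
```python
from h import *
to([.571,-.045,.03])
c=env.get_calibration("wrist"); a=env.read_camera("wrist"); s=env.read_camera("scene")
np.save("w1.npy",a)
print("pocket pred",proj("wrist",[[.571,-.045,.05],[.669,.0285,.05],[.570,.060,.125],[.56,.06,.05]],c).round(0).tolist())
o=env.get_obs()["tool_pos"]; print("tip/scene",proj("scene",[o+[0,0,.037]]).round(0))
cv2.imwrite("pics/h.png",np.hstack([a[:,:,::-1][:400,60:600], cv2.resize(s[200:330,220:304,::-1],(258,400))]))
```

```text
t 8.4 tcp [ 0.5135 -0.1024  0.0895] [-1.7997e+02  7.0000e-02  4.4930e+01] F [-0.2 -1.1 -3.2] M [-0.057  0.027  0.053] w 0.0435
 shift tool mm [81.3 -0.  59.4] None
pocket pred [[320.0, 94.0], [349.0, -112.0], [145.0, -87.0], [192.0, -12.0]]
tip/scene [[277. 233.]]
```

View pics/h.png

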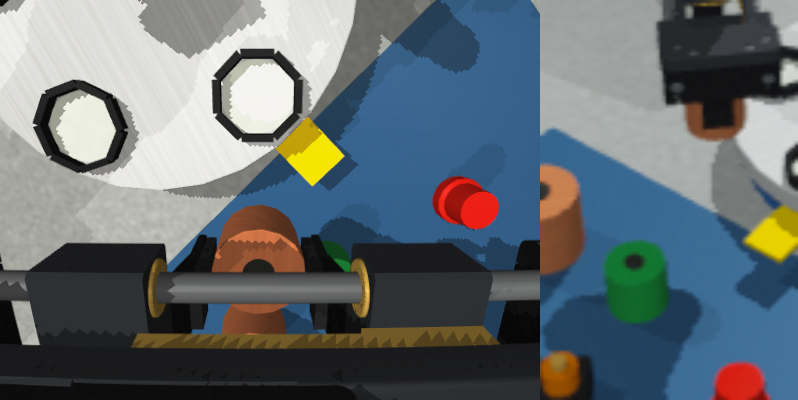

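The pocket rim is centred near full-picture pixel (317,95), next to the yellow marker at (371,152). The bush is held between the pads with its dot near (320,267). Next I'll fit the rim and the dot.

Run:
```python
from h import *
a=np.load("w1.npy"); c=env.get_calibration("wrist"); v=a.astype(int).sum(2)
def blob(l,t,r,b,thr,big=True):
    m=(v[t:b,l:r]<thr).astype(np.uint8); n,L,S,C=cv2.connectedComponentsWithStats(m)
    i=1+np.argmax(S[1:,4]); return (L==i).astype(np.uint8),S[i],(l,t)
for nm,w in(("rim",(262,40,370,150)),("rim2",(85,70,195,180))):
    m,S,o=blob(*w,130); ct=max(cv2.findContours(m,cv2.RETR_EXTERNAL,cv2.CHAIN_APPROX_NONE)[0],key=len).reshape(-1,2)+o
    P=ray("wrist",ct,.06,c)[:,:2].astype(np.float32); print(nm,S,cv2.minEnclosingCircle(P), P.min(0),P.max(0),(P.min(0)+P.max(0))/2)
m,S,o=blob(305,255,340,274,170); ys,xs=np.nonzero(m); print("dot",S,xs.min()+o[0],xs.max()+o[0],ys.min()+o[1])
print(ray("wrist",[((xs.min()+xs.max())/2+o[0],ys.min()+o[1]+10)],.1495,c), "expect tcp", proj("wrist",[[.5135,-.1024,.1495]],c))
top=proj("wrist",[[.5135+.022*np.cos(t),-.1024+.022*np.sin(t),.1495] for t in np.linspace(0,6.28,9)],c);print(top.round(0).tolist())
```

```text
rim [  11    9   89   92 1994] ((0.5684935450553894, -0.044478509575128555), 0.030385207384824753) [ 0.5395334 -0.0731957] [ 0.5974622 -0.0159593] [ 0.5684978 -0.0445775]
rim2 [   9   10   94   93 2651] ((0.47070518136024475, 0.02635033428668976), 0.03245215862989426) [ 0.43897122 -0.00489935] [0.50251746 0.05839323] [0.47074434 0.02674694]
dot [  0   4  35  15 371] 305 339 259
[[ 0.51526471 -0.10136986  0.1495    ]] expect tcp [[320.86281655 272.90660303]]
[[356.0, 241.0], [321.0, 228.0], [286.0, 241.0], [273.0, 273.0], [288.0, 303.0], [321.0, 314.0], [354.0, 303.0], [369.0, 273.0], [356.0, 241.0]]
```

The pocket is at (0.5686, -0.0446) and the bush is on the tool axis to within about 1.5 mm. That means 80 along tool x, -2 along tool y, then 59 down.

>>> {"op": "send_rows", "data": {
  "plan": [
    [25,15,0,0,0,0,0],
    [25,25,-1,0,0,0,0],
    [25,25,-1,0,0,0,0],
    [25,15,0,0,0,0,0],
    [25,0,0,10,0,0,0],
    [25,0,0,15,0,0,0],
    [25,0,0,13,0,0,0],
    [25,0,0,6,0,0,0],
    [25,0,0,0,0,0,0],
    [25,0,0,0,0,0,0]
  ]
}}

```text
time_s: 9.5
tool_pos: [0.5694, -0.0436, 0.046]
tool_rot: [180.0, 0.0, 45.0]
force: [0.1, 0.6, -2.6]
grip_width: 0.0438
```

Run:
```python
from h import *
to([.5686,-.0446,.0302])
```

```text
t 9.5 tcp [ 0.5694 -0.0436  0.046 ] [179.99   0.    44.98] F [ 0.1  0.6 -2.6] M [ 0.023  0.103 -0.041] w 0.0438
 shift tool mm [-1.3  0.1 15.8] None
```

>>> {"op": "send_rows", "data": {
  "plan": [
    [25,-1,0,4,0,0,0],
    [25,0,0,4,0,0,0],
    [25,0,0,3,0,0,0],
    [25,0,0,2,0,0,0],
    [25,0,0,1.5,0,0,0],
    [25,0,0,0.5,0,0,0],
    [25,0,0,0,0,0,0]
  ]
}}

```text
time_s: 10.2
tool_pos: [0.5689, -0.0438, 0.0309]
tool_rot: [180.0, -0.0, 45.0]
force: [-0.2, 0.1, -2.7]
grip_width: 0.0434
```

No contact force at rim height, so the bush is inside the pocket. I'll set it down, let go and lift straight up.

>>> {"op": "send_rows", "data": {
  "plan": [
    [25,0,0,0.7,0,0,0],
    [25,0,0,0.3,0,0,0],
    [60,0,0,0,0,0,0],
    [60,0,0,0,0,0,0],
    [60,0,0,0,0,0,0],
    [60,0,0,-10,0,0,0],
    [60,0,0,-30,0,0,0],
    [60,0,0,-40,0,0,0],
    [60,0,0,-40,0,0,0],
    [60,-20,0,-10,0,0,0],
    [60,-30,0,0,0,0,0],
    [60,0,0,0,0,0,0]
  ]
}}

```text
time_s: 11.4
tool_pos: [0.5319, -0.0833, 0.1618]
tool_rot: [179.9, 0.0, 44.7]
force: [-1.3, -1.0, -0.1]
grip_width: 0.0601
```

Run:
```python
from h import *
to([.5687,.0606,.15])
c=env.get_calibration("wrist"); a=env.read_camera("wrist"); s=env.read_camera("scene")
np.save("w2.npy",a)
print("pred",proj("wrist",[[.5686,-.0446,.09],[.669,.0285,.208],[.5687,.060,.125],[.5687+.029,.0606-.008,.125],[.5687-.029,.0606+.008,.125]],c).round(0).tolist())
cv2.imwrite("pics/i.png",np.hstack([a[:400,60:600,::-1], cv2.resize(s[180:280,280:345,::-1],(260,400))]))
```

```text
t 11.4 tcp [ 0.5319 -0.0833  0.1618] [1.7986e+02 5.0000e-02 4.4730e+01] F [-1.3 -1.  -0.1] M [-0.056  0.102 -0.003] w 0.0601
 shift tool mm [127.4 -76.3  11.5] None
pred [[318.0, 132.0], [367.0, -167.0], [202.0, 21.0], [241.0, -6.0], [164.0, 46.0]]
```

View pics/i.png

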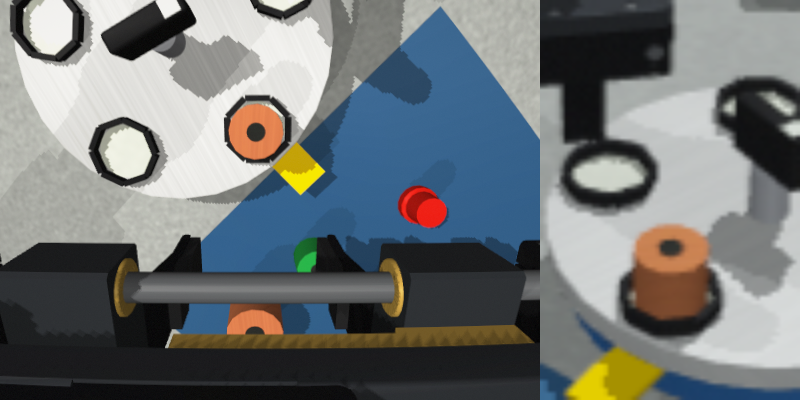

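The bush stands upright in its pocket, dot at (316,131), and both bush and cap neighbours are undisturbed. The bar handle is at about (205,25); next I'll get its angle from its edge.

Run:
```python
from h import *
a=np.load("w2.npy"); c=env.get_calibration("wrist"); v=a.astype(int).sum(2)
l,t,r,b=158,0,262,70
m=(v[t:b,l:r]<110).astype(np.uint8); n,L,S,C=cv2.connectedComponentsWithStats(m); i=1+np.argmax(S[1:,4]); print(S[i]+[l,t,0,0,0]); m=L==i
xs=np.arange(168-l,225-l,4); up=[];lo=[]
for x in xs:
    y=np.nonzero(m[:,x])[0]; 
    if len(y): up.append((x+l,y.min()+t)); lo.append((x+l,y.max()+t))
up=np.array([p for p in up if p[1]>0]); print(up.tolist(),lo)
P=ray("wrist",up,.125,c)[:,:2]
vx,vy,x0,y0=cv2.fitLine(P.astype(np.float32),cv2.DIST_HUBER,0,.01,.01).ravel(); print("angle",np.degrees(np.arctan2(vy,vx)),"offset of centre",(0.5687-x0)*-vy+(.0606-y0)*vx, P.round(4).tolist())
```

```text
[ 161    0   94   60 1785]
[[168, 45], [172, 45], [176, 43], [180, 41], [184, 40], [188, 38], [192, 35], [196, 34], [200, 31], [204, 30], [208, 26], [212, 24], [216, 22], [220, 20], [224, 20]] [(np.int64(168), np.int64(47)), (np.int64(172), np.int64(52)), (np.int64(176), np.int64(54)), (np.int64(180), np.int64(55)), (np.int64(184), np.int64(57)), (np.int64(188), np.int64(58)), (np.int64(192), np.int64(59)), (np.int64(196), np.int64(57)), (np.int64(200), np.int64(54)), (np.int64(204), np.int64(52)), (np.int64(208), np.int64(50)), (np.int64(212), np.int64(47)), (np.int64(216), np.int64(45)), (np.int64(220), np.int64(43)), (np.int64(224), np.int64(40))]
angle -21.91603 offset of centre 0.0013841138 [[0.5433, 0.0705], [0.5452, 0.0686], [0.5479, 0.0674], [0.5507, 0.0663], [0.553, 0.0648], [0.5558, 0.0637], [0.559, 0.063], [0.5613, 0.0615], [0.5645, 0.0608], [0.5667, 0.0593], [0.5703, 0.059], [0.573, 0.0579], [0.5757, 0.0568], [0.5784, 0.0557], [0.5802, 0.0539]]
```

Run:
```python
from h import *
a=np.load("w2.npy"); v=a.astype(int).sum(2)
for x in(176,190,204,218,232): print(x,v[0:66:2,x].tolist())
```

```text
176 [720, 717, 710, 714, 711, 714, 719, 720, 715, 718, 723, 677, 229, 132, 143, 140, 133, 135, 126, 120, 117, 112, 103, 100, 75, 50, 38, 46, 550, 670, 670, 670, 673]
190 [714, 704, 700, 706, 711, 701, 673, 538, 162, 134, 136, 138, 138, 138, 126, 122, 120, 112, 107, 100, 75, 50, 37, 25, 25, 26, 32, 31, 32, 30, 344, 658, 663]
204 [676, 671, 670, 429, 108, 131, 132, 130, 131, 131, 132, 127, 122, 116, 111, 94, 67, 48, 38, 35, 31, 29, 27, 29, 24, 33, 84, 501, 669, 666, 671, 668, 664]
218 [720, 724, 715, 559, 127, 126, 125, 124, 123, 116, 113, 94, 72, 39, 31, 23, 24, 21, 34, 31, 28, 25, 57, 319, 382, 367, 302, 658, 660, 667, 670, 666, 669]
232 [724, 725, 724, 724, 725, 726, 724, 488, 77, 40, 35, 33, 30, 32, 30, 41, 32, 29, 61, 351, 389, 382, 344, 210, 195, 190, 193, 186, 186, 378, 504, 682, 656]
```

>>> {"op": "send_rows", "data": {
  "plan": [
    [87,20,-25,0,0,0,0.13],
    [87,20,-30,0,0,0,0.13],
    [87,0,0,0,0,0,0],
    [87,0,0,0,0,0,0]
  ]
}}

```text
time_s: 11.9
tool_pos: [0.5278, -0.0096, 0.1601]
tool_rot: [180.0, -0.0, 30.4]
force: [-0.0, -0.8, 0.2]
grip_width: 0.0829
```

Run:
```python
from h import *
to([.5687,.0606,.15])
c=env.get_calibration("wrist"); a=env.read_camera("wrist"); np.save("w3.npy",a)
u=proj("wrist",[[.5687,.0606,.125],[.669,.0285,.208],[.669,.0285,.169],[.5686,-.0446,.09]],c).round(0); print(u.tolist())
x,y=u[0].astype(int); l,t=max(0,x-70),max(0,y-60); print("crop",l,t)
for s in(-15,-20,-25):
  d=np.radians(s); e=np.array([np.cos(d),np.sin(d)]);n=np.array([-e[1],e[0]])
  print(s,proj("wrist",[[*(np.array([.5687,.0606])+i*.03*e+j*.008*n),.125] for i,j in((1,1),(1,-1),(-1,-1),(-1,1))],c).round(0).tolist())
cv2.imwrite("pics/j.png",np.hstack([cv2.resize(a[t:t+120,l:l+140,::-1],(560,480),interpolation=cv2.INTER_CUBIC),cv2.resize(a[:,:,::-1][:,300:500],(240,480))]))
```

```text
t 11.9 tcp [ 0.5278 -0.0096  0.1601] [ 1.7999e+02 -1.0000e-02  3.0400e+01] F [-0.  -0.8  0.2] M [-0.022  0.068  0.012] w 0.0829
 shift tool mm [ 70.8 -39.9  10.1] None
[[261.0, 110.0], [419.0, -70.0], [397.0, -32.0], [382.0, 177.0]]
crop 191 50
-15 [[283.0, 68.0], [300.0, 86.0], [240.0, 150.0], [222.0, 133.0]]
-20 [[287.0, 70.0], [302.0, 90.0], [236.0, 148.0], [220.0, 130.0]]
-25 [[290.0, 73.0], [304.0, 93.0], [233.0, 145.0], [219.0, 126.0]]
```

View pics/j.png

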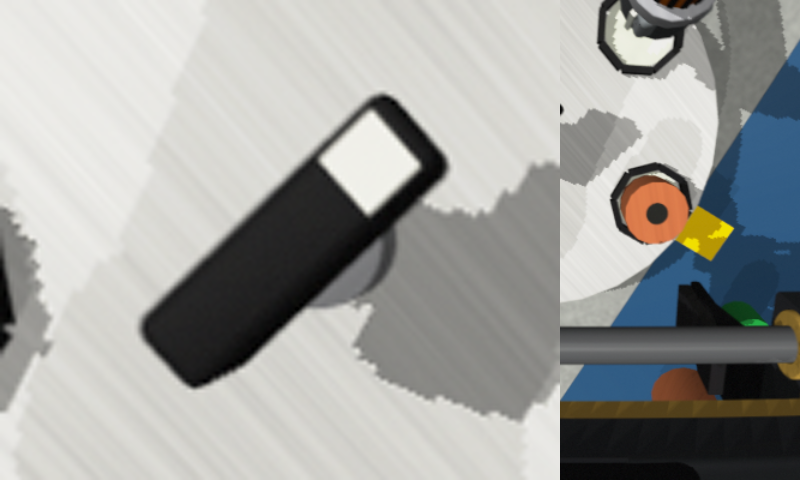

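The picture shows the bar with its white square at top right, pixel (285,92). Its top corners fit an angle of about -18° and a centre within 2 mm of my estimate. With jaws square on the bar, the 190 mm body would hit the knob at the end of the turn. So I'll grip 12 mm off centre towards the plain end, with the gripper leaned 20° that way.

```bash
cat >> h.py <<'E'
D=.0187+.0365
def bar(ang,off=-.012,z=.110,tilt=20,C=(.569,.060)):
    e=np.array([np.cos(np.radians(ang)),np.sin(np.radians(ang)),0])
    R=Ro.from_euler("z",ang,degrees=True)*Ro.from_euler("x",180,degrees=True)*Ro.from_euler("y",tilt,degrees=True)
    g=np.array([*C,z])+off*e
    return g+D*R.as_matrix()[:,2],R
def delta(p,R):
    o=env.get_obs();R0=Ro.from_euler("xyz",o["tool_rot"],degrees=True)
    print("t",o["time_s"],o["tool_pos"].round(4),o["tool_rot"].round(2),"F",o["force"].round(1),"M",o["wrist_torque"].round(3),"w",round(o["grip_width"],4),"q",o["qpos"].round(0))
    print(" shift",(R0.inv().apply(p-o["tool_pos"])*1000).round(1),"rotvec",(R0.inv()*R).as_rotvec().round(3),"world d",((p-o["tool_pos"])*1000).round(1))
E
python3 - <<'E'
from h import *
p,R=bar(-18); print(p.round(4),R.as_euler("xyz",degrees=True).round(1)); delta(p+[0,0,.07],R)
print("up in tool axes",R.inv().apply([0,0,1]).round(3))
# shift per row for dtheta
for d in(.05,):
  q,R2=bar(-18+np.degrees(d)); print("per .05:",(R.inv().apply(q-p)*1000).round(3),(R.inv()*R2).as_rotvec().round(4))
E
```

```text
[0.5755 0.0579 0.0581] [180. -20. -18.]
t 11.95 [ 0.5278 -0.0111  0.16  ] [1.7998e+02 1.0000e-02 3.0260e+01] F [ 0.4 -1.   0.2] M [0.065 0.119 0.008] w 0.0845 q [  2.   5.  -4. 102.   0.  73. -62.]
 shift [ 76.  -35.5  31.8] rotvec [-0.147  0.328  0.834] world d [ 47.7  69.  -31.9]
up in tool axes [ 0.342  0.    -0.94 ]
per .05: [-0.008 -0.344 -0.003] [ 0.0171  0.     -0.047 ]
```

>>> {"op": "send_rows", "data": {
  "plan": [
    [50,15,-7,0,0,0,0.12],
    [50,0,0,0,0,0,0.12],
    [50,0,0,0,0,0,0.12],
    [50,0,0,0,0,0,0.12],
    [50,0,0,0,0,0,0.12],
    [50,0,0,0,0,0,0.12],
    [50,0,0,0,0,0,0.12],
    [50,0,0,0,0,0.12,0],
    [50,0,0,0,0,0.12,0],
    [50,0,0,0,0,0.109,0],
    [50,0,0,0,0,0,0],
    [50,0,0,0,0,0,0]
  ]
}}

```text
time_s: 13.15
tool_pos: [0.5371, 0.0013, 0.1606]
tool_rot: [180.0, -20.0, -18.0]
force: [0.5, 0.3, 1.3]
grip_width: 0.05
```

Run:
```python
from h import *
p,R=bar(-18); delta(p+[0,0,.05],R)
```

```text
t 13.15 [0.5371 0.0013 0.1606] [180.   -20.   -18.02] F [0.5 0.3 1.3] M [ 0.165  0.42  -0.033] w 0.05 q [  -3.   -9.   -6.  119.   10.   53. -122.]
 shift [  0.  -65.7  55.8] rotvec [ 0.  0. -0.] world d [ 38.5  56.5 -52.4]
```

>>> {"op": "send_rows", "data": {
  "plan": [
    [50,4.5,-16.4,1.6,0,0,0],
    [50,4.5,-16.4,1.6,0,0,0],
    [50,4.5,-16.5,1.6,0,0,0],
    [50,4.5,-16.4,1.6,0,0,0],
    [50,-5.1,0,14.1,0,0,0],
    [50,-5.1,0,14.1,0,0,0],
    [50,-5.1,0,14.1,0,0,0],
    [50,0,0,0,0,0,0],
    [50,0,0,0,0,0,0]
  ]
}}

```text
time_s: 14.05
tool_pos: [0.5769, 0.0581, 0.1156]
tool_rot: [-180.0, -20.0, -18.1]
force: [0.7, -0.5, 0.7]
grip_width: 0.05
```

Run:
```python
from h import *
p,R=bar(-18); delta(p,R)
c=env.get_calibration("wrist"); a=env.read_camera("wrist"); b=env.read_camera("side"); s=env.read_camera("scene")
cv2.imwrite("pics/k.png",np.hstack([a[100:400,160:480,::-1],cv2.resize(b[140:260,240:336,::-1],(240,300)),cv2.resize(s[160:260,290:370,::-1],(240,300))]))
```

```text
t 14.05 [0.5769 0.0581 0.1156] [-179.98  -19.98  -18.09] F [ 0.7 -0.5  0.7] M [ 0.265  0.448 -0.008] w 0.05 q [  -6.   -1.  -10.  116.   15.   49. -132.]
 shift [-20.8   0.6  53.6] rotvec [ 0.     0.    -0.001] world d [ -1.4  -0.2 -57.5]
```

View pics/k.png

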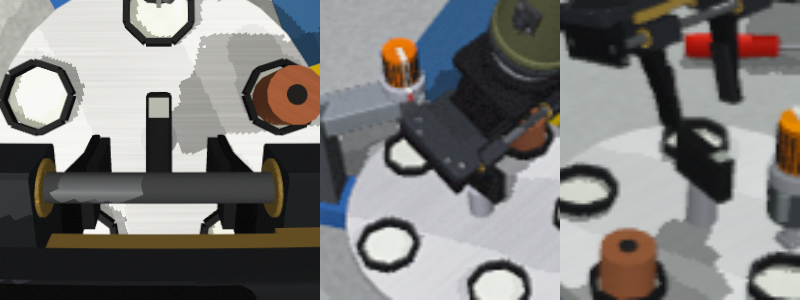

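The bar lies straight in the wrist view at (160,130) and is centred between the fingers. I descend and grip it.

>>> {"op": "send_rows", "data": {
  "plan": [
    [50,-4.5,0.6,11,0,0,0],
    [50,-5.4,0,14,0,0,0],
    [50,-5.4,0,14,0,0,0],
    [50,-3.5,0,9,0,0,0],
    [50,-2,0,5.5,0,0,0],
    [50,0,0,0,0,0,0],
    [5,0,0,0,0,0,0],
    [5,0,0,0,0,0,0],
    [5,0,0,0,0,0,0],
    [5,0,0,0,0,0,0],
    [5,0,0,0,0,0,0],
    [5,0,0,0,0,0,0]
  ],
  "grip_force": 20
}}

```text
time_s: 15.4
tool_pos: [0.5744, 0.0588, 0.058]
tool_rot: [-180.0, -20.0, -18.0]
force: [0.1, 1.1, 0.4]
grip_width: 0.0156
```

Run:
```python
from h import *
p,R=bar(-18); delta(p,R)
```

```text
t 15.4 [0.5744 0.0588 0.058 ] [-179.98  -20.03  -18.  ] F [0.1 1.1 0.4] M [0.334 0.51  0.098] w 0.0156 q [  -6.    3.  -10.  120.   18.   42. -136.]
 shift [1.4 0.5 0.4] rotvec [-0. -0.  0.] world d [ 1.2 -0.9  0.1]
```

Gripped at 15.6 mm. Now I turn 1.257 rad smoothly about the dial's axis.

>>> {"op": "send_rows", "data": {
  "plan": [
    [5,0,-0.1,0,0.0051,0,-0.0141],
    [5,0,-0.21,0,0.0103,0,-0.0282],
    [5,0,-0.31,0,0.0154,0,-0.0423],
    [5,0,-0.41,0,0.0205,0,-0.0564],
    [5,0,-0.41,0,0.0205,0,-0.0564],
    [5,0,-0.41,0,0.0205,0,-0.0564],
    [5,0,-0.41,0,0.0205,0,-0.0564],
    [5,0,-0.41,0,0.0205,0,-0.0564],
    [5,0,-0.41,0,0.0205,0,-0.0564],
    [5,0,-0.41,0,0.0205,0,-0.0564],
    [5,0,-0.41,0,0.0205,0,-0.0564],
    [5,0,-0.41,0,0.0205,0,-0.0564]
  ]
}}

```text
time_s: 16.6
tool_pos: [0.5744, 0.0616, 0.058]
tool_rot: [179.9, -20.0, 18.2]
force: [-1.0, -2.2, 1.4]
grip_width: 0.0156
```

Run:
```python
from h import *
p,R=bar(54); delta(p,R)
```

```text
t 16.6 [0.5744 0.0616 0.058 ] [179.93 -20.01  18.22] F [-1.  -2.2  1.4] M [-0.542  0.564 -0.21 ] w 0.0156 q [  1.   1.  -7. 121.  -6.  38. -73.]
 shift [ 0.  -4.2 -0.2] rotvec [ 0.215  0.    -0.587] world d [-1.3  4.   0.2]
```

>>> {"op": "send_rows", "data": {
  "plan": [
    [5,0,-0.41,0,0.0205,0,-0.0564],
    [5,0,-0.41,0,0.0205,0,-0.0564],
    [5,0,-0.41,0,0.0205,0,-0.0564],
    [5,0,-0.41,0,0.0205,0,-0.0564],
    [5,0,-0.41,0,0.0205,0,-0.0564],
    [5,0,-0.41,0,0.0205,0,-0.0564],
    [5,0,-0.41,0,0.0205,0,-0.0564],
    [5,0,-0.41,0,0.0205,0,-0.0564],
    [5,0,-0.35,0,0.0188,0,-0.0517],
    [5,0,-0.31,0,0.0154,0,-0.0423],
    [5,0,-0.21,0,0.0103,0,-0.0282],
    [5,0,-0.1,0,0.0058,0,-0.016]
  ]
}}

```text
time_s: 17.8
tool_pos: [0.5728, 0.0638, 0.058]
tool_rot: [179.8, -20.0, 54.0]
force: [-0.7, -5.2, 2.6]
grip_width: 0.0158
```

>>> {"op": "send_rows", "data": {
  "plan": [
    [5,0,0,0,0,0,0],
    [5,0,0,0,0,0,0],
    [5,0,0,0,0,0,0]
  ]
}}

```text
time_s: 18.1
tool_pos: [0.5728, 0.0637, 0.058]
tool_rot: [179.8, -19.9, 54.0]
force: [0.4, -5.5, 0.5]
grip_width: 0.0155
```

Run:
```python
from h import *
p,R=bar(54); delta(p,R); print(R.inv().apply([0,0,1]).round(3))
```

```text
t 18.1 [0.5728 0.0637 0.058 ] [179.8  -19.95  53.97] F [ 0.4 -5.5  0.5] M [-1.323  0.244 -0.315] w 0.0155 q [  8.   7.  -5. 115. -21.  48. -21.]
 shift [ 1.5 -0.9  0.4] rotvec [ 0.004  0.001 -0.001] world d [0.2 1.8 0.1]
[ 0.342  0.    -0.94 ]
```

>>> {"op": "send_rows", "data": {
  "plan": [
    [40,0,0,0,0,0,0],
    [40,0,0,0,0,0,0],
    [40,0,0,0,0,0,0],
    [40,0,0,0,0,0,0],
    [40,0,0,-12,0,0,0],
    [40,0,0,-30,0,0,0],
    [40,0,0,-40,0,0,0],
    [40,0,0,-40,0,0,0],
    [40,0,0,-30,0,0,0],
    [40,0,0,0,0,0,0],
    [40,0,0,0,0,0,0]
  ]
}}

```text
time_s: 19.2
tool_pos: [0.5416, 0.0239, 0.2019]
tool_rot: [179.9, -20.0, 54.1]
force: [0.5, 0.1, -0.2]
grip_width: 0.0396
```

Run:
```python
from h import *
p,R=bar(54); delta(p,R)
c=env.get_calibration("wrist"); a=env.read_camera("wrist"); b=env.read_camera("side"); s=env.read_camera("scene")
np.save("w4.npy",a); np.save("s4.npy",s); np.save("b4.npy",b)
print(proj("wrist",[[.669,.0285,.208],[.669,.0285,.169],[.569,.060,.125]],c).round(0).tolist())
for n in("scene","side"): print(n,proj(n,[[.669,.0285,.208],[.669,.0285,.169],[.669,.0285,.09]]).round(0).tolist())
cv2.imwrite("pics/l.png",np.hstack([cv2.resize(a[:,:,::-1],(480,300)),cv2.resize(s[180:280,325:425,::-1],(300,300))]))
```

```text
t 19.2 [0.5416 0.0239 0.2019] [179.86 -20.04  54.06] F [ 0.5  0.1 -0.2] M [-0.332  0.321  0.009] w 0.0396 q [ 10.  -3.  -3. 108. -19.  66. -22.]
 shift [ -0.3   0.6 152.9] rotvec [ 0.002 -0.001  0.001] world d [  31.4   41.7 -143.8]
[[478.0, 103.0], [454.0, 122.0], [321.0, 174.0]]
scene [[371.0, 199.0], [369.0, 214.0], [367.0, 242.0]]
side [[271.0, 160.0], [273.0, 171.0], [275.0, 192.0]]
```

View pics/l.png

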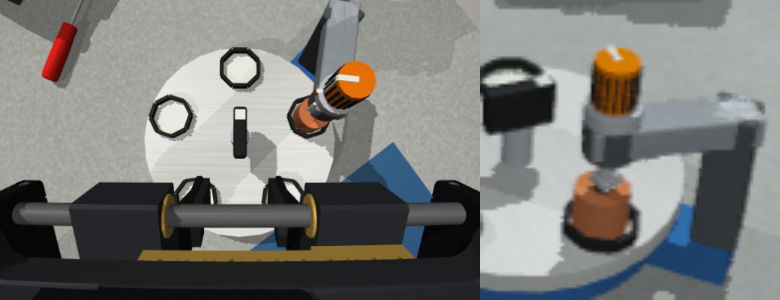

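The dial has turned, and the bush stands in its pocket right under the tip: scene crop (600,205), below the knob at (615,65). That was my 12th picture, so from here I work by numbers. Next I'll refine the knob axis from all three cameras.

Run:
```python
from h import *
from scipy.optimize import least_squares
ims={"wrist":np.load("w4.npy"),"scene":np.load("s4.npy"),"side":np.load("b4.npy")}
obs={}; cal={n:env.get_calibration(n) for n in ims}
win={"wrist":(400,50,520,170),"scene":(350,180,390,230),"side":(250,140,295,185)}
for n,im in ims.items():
    l,t,r,b=win[n]; hsv=cv2.cvtColor(im[t:b,l:r],cv2.COLOR_RGB2HSV)
    m=(cv2.inRange(hsv,(5,170,90),(22,255,255))>0).astype(np.uint8)
    m=cv2.morphologyEx(m,cv2.MORPH_CLOSE,np.ones((7,7)));k,L,S,C=cv2.connectedComponentsWithStats(m);i=1+np.argmax(S[1:,4])
    h=cv2.convexHull(np.argwhere(L==i)[:,::-1].astype(np.int32)).reshape(-1,2)+[l,t]; obs[n]=(h.min(0),h.max(0)); print(n,S[i],obs[n])
th=np.linspace(0,2*np.pi,40)
def model(x,n):
    P=[[x[0]+.017*np.cos(a),x[1]+.017*np.sin(a),z] for z in(.170,.208) for a in th]; q=proj(n,P,cal[n]); return q.min(0),q.max(0)
for use in(("wrist","scene","side"),("wrist",),("scene",),("side",)):
    f=lambda x:np.concatenate([np.r_[(model(x,n)[0]-obs[n][0]),(model(x,n)[1]-obs[n][1])-0] for n in use])
    r=least_squares(f,[.669,.0285],loss="soft_l1",diff_step=1e-4); print(use,r.x.round(4),r.fun.round(1))
G=Ro.from_euler("xyz",[180,0,168],degrees=True); delta(np.array([.669,.0285,.195-D+.06]),G)
```

```text
wrist [  34   31   67   52 1964] (array([434,  81]), array([500, 132]))
scene [ 13  16  16  22 232] (array([363, 196]), array([378, 217]))
side [ 15  15  14  20 168] (array([265, 155]), array([278, 174]))
('wrist', 'scene', 'side') [0.6674 0.03  ] [-1.1 -6.2  5.8 10.  -1.7 -1.8  0.5  0.6 -0.6  0.3  1.7  2.1]
('wrist',) [0.6635 0.0295] [-4.8 -2.1  1.7 13.7]
('scene',) [0.6691 0.0294] [-1.1 -1.4  1.1  1. ]
('side',) [0.6708 0.0269] [-1.1 -1.   1.2  0.8]
t 19.35 [0.5404 0.0248 0.1992] [-179.89  -19.92   54.05] F [-0.4  1.4  0. ] M [-0.278  0.268 -0.013] w 0.0399 q [ 10.  -3.  -3. 109. -19.  66. -22.]
 shift [ 74. 102.  26.] rotvec [ 0.344 -0.226 -1.965] world d [128.6   3.7   0.6]
```

>>> {"op": "send_rows", "data": {
  "plan": [
    [60,0,0,0,0,-0.117,0],
    [60,0,0,0,0,-0.116,0],
    [60,0,0,0,0,-0.116,0],
    [60,0,0,0,0,0,-0.14],
    [60,0,0,0,0,0,-0.142],
    [60,0,0,0,0,0,-0.142],
    [60,0,0,0,0,0,-0.142],
    [60,0,0,0,0,0,-0.142],
    [60,0,0,0,0,0,-0.142],
    [60,0,0,0,0,0,-0.142],
    [60,0,0,0,0,0,-0.142],
    [60,0,0,0,0,0,-0.142]
  ]
}}

```text
time_s: 20.55
tool_pos: [0.5405, 0.0247, 0.1989]
tool_rot: [-179.9, -0.1, 127.5]
force: [-0.9, -0.1, -0.4]
grip_width: 0.0598
```

>>> {"op": "send_rows", "data": {
  "plan": [
    [60,0,0,0,0,0,-0.142],
    [60,0,0,0,0,0,-0.142],
    [60,0,0,0,0,0,-0.142],
    [60,0,0,0,0,0,-0.142],
    [60,0,0,0,0,0,-0.142],
    [60,0,0,0,0,0,0],
    [60,0,0,0,0,0,0]
  ]
}}

```text
time_s: 21.25
tool_pos: [0.5409, 0.0245, 0.1996]
tool_rot: [-180.0, -0.1, 167.7]
force: [-0.2, -0.4, -1.1]
grip_width: 0.0599
```

Run:
```python
from h import *
G=Ro.from_euler("xyz",[180,0,168],degrees=True); delta(np.array([.669,.029,.198-D+.055]),G)
```

```text
t 21.25 [0.5409 0.0245 0.1996] [-1.7997e+02 -1.0000e-01  1.6765e+02] F [-0.2 -0.4 -1.1] M [ 0.098 -0.062 -0.043] w 0.0599 q [  8.   5. -15.  97.   1.  78.  71.]
 shift [-124.2   31.8    1.5] rotvec [-0.    -0.002 -0.006] world d [128.1   4.5  -1.8]
```

>>> {"op": "send_rows", "data": {
  "plan": [
    [60,-14,4,0,0,0,0],
    [60,-30,8,0,0,0,0],
    [60,-35,9,0,0,0,0],
    [60,-30,7,0,0,0,0],
    [60,-15,4,0,0,0,0],
    [60,0,0,0,0,0,0],
    [60,0,0,0,0,0,0]
  ]
}}

```text
time_s: 21.95
tool_pos: [0.6686, 0.0296, 0.1997]
tool_rot: [-180.0, -0.1, 167.8]
force: [0.4, -0.2, 0.9]
grip_width: 0.0601
```

Run:
```python
from h import *
G=Ro.from_euler("xyz",[180,0,168],degrees=True); delta(np.array([.669,.029,.198-D]),G)
c=env.get_calibration("wrist"); a=env.read_camera("wrist"); np.save("w5.npy",a)
hsv=cv2.cvtColor(a,cv2.COLOR_RGB2HSV); m=cv2.inRange(hsv,(5,170,90),(22,255,255)); m[:100]=0
k,L,S,C=cv2.connectedComponentsWithStats(m); print(S[1:][S[1:,4]>100])
P=[[.669+.017*np.cos(t),.029+.017*np.sin(t),.208] for t in np.linspace(0,6.28,40)]; q=proj("wrist",P,c); print(q.min(0),q.max(0))
to([.669,.029,.198-D])
```

```text
t 21.95 [0.6686 0.0296 0.1997] [-1.7997e+02 -1.0000e-01  1.6776e+02] F [ 0.4 -0.2  0.9] M [ 0.144 -0.077 -0.036] w 0.0601 q [  6.  21. -14.  78.   5.  81.  70.]
 shift [-0.6 -0.5 56.9] rotvec [-0.001 -0.002 -0.004] world d [  0.4  -0.6 -56.9]
[[   0  109   28   24  539]
 [ 289  194   55   67 2097]
 [ 445  326  144   20 1086]
 [ 246  335   21   13  104]
 [ 298  335   21   13  117]
 [ 353  335   24   13  120]
 [ 409  334   23   13  117]]
[289.79362107 210.46975164] [345.84561841 262.82396871]
t 22.0 tcp [0.6684 0.0295 0.2002] [-1.7996e+02 -6.0000e-02  1.6777e+02] F [ 0.5 -0.  -0.5] M [ 0.111 -0.023  0.032] w 0.06
 shift tool mm [-0.7 -0.3 57.4] None
```

The orange knob shows at columns 289-344 against 290-346 predicted, so the tool is centred to within about 1 mm. I descend and grip.

>>> {"op": "send_rows", "data": {
  "plan": [
    [60,-0.5,-0.3,15,0,0,0],
    [60,0,0,18,0,0,0],
    [60,0,0,14,0,0,0],
    [60,0,0,7,0,0,0],
    [60,0,0,3,0,0,0],
    [60,0,0,0,0,0,0],
    [20,0,0,0,0,0,0],
    [20,0,0,0,0,0,0],
    [20,0,0,0,0,0,0],
    [20,0,0,0,0,0,0],
    [20,0,0,0,0,0,0]
  ],
  "grip_force": 40
}}

```text
time_s: 23.1
tool_pos: [0.6698, 0.0278, 0.1441]
tool_rot: [-179.9, 0.0, 167.8]
force: [-0.9, -2.2, 1.4]
grip_width: 0.0331
```

Run:
```python
from h import *
G=Ro.from_euler("xyz",[180,0,168],degrees=True); delta(np.array([.669,.029,.198-D]),G)
```

```text
t 23.1 [0.6698 0.0278 0.1441] [-1.7991e+02  4.0000e-02  1.6778e+02] F [-0.9 -2.2  1.4] M [-0.223  0.138  0.104] w 0.0331 q [  6.  23. -14.  83.   6.  75.  69.]
 shift [1.  1.  1.3] rotvec [-0.002  0.001 -0.004] world d [-0.8  1.2 -1.3]
```

>>> {"op": "send_rows", "data": {
  "plan": [
    [20,0,0,0,0,0,0.04],
    [20,0,0,0,0,0,0.07],
    [20,0,0,0,0,0,0.08],
    [20,0,0,0,0,0,0.08],
    [20,0,0,0,0,0,0.08],
    [20,0,0,0,0,0,0.08],
    [20,0,0,0,0,0,0.08],
    [20,0,0,0,0,0,0.08],
    [20,0,0,0,0,0,0.08],
    [20,0,0,0,0,0,0.08]
  ]
}}

```text
time_s: 24.1
tool_pos: [0.6699, 0.0279, 0.1441]
tool_rot: [-180.0, 0.1, 124.6]
force: [-0.6, -2.0, 2.0]
grip_width: 0.0333
```

Run:
```python
from h import *
to([.6698,.0278,.1441])
```

```text
t 24.1 tcp [0.6699 0.0279 0.1441] [-1.7998e+02  9.0000e-02  1.2463e+02] F [-0.6 -2.   2. ] M [-0.356  0.074  0.048] w 0.0333
 shift tool mm [-0.1 -0.2 -0. ] None
```

>>> {"op": "send_rows", "data": {
  "plan": [
    [20,0,0,0,0,0,0.08],
    [20,0,0,0,0,0,0.08],
    [20,0,0,0,0,0,0.08],
    [20,0,0,0,0,0,0.08],
    [20,0,0,0,0,0,0.08],
    [20,0,0,0,0,0,0.08],
    [20,0,0,0,0,0,0.08],
    [20,0,0,0,0,0,0.08]
  ]
}}

```text
time_s: 24.9
tool_pos: [0.67, 0.0279, 0.1441]
tool_rot: [179.9, 0.1, 88.0]
force: [0.1, -2.1, 2.2]
grip_width: 0.0333
```

Run:
```python
from h import *
to([.6698,.0278,.1441])
```

```text
t 24.9 tcp [0.67   0.0279 0.1441] [1.7994e+02 8.0000e-02 8.7970e+01] F [ 0.1 -2.1  2.2] M [-0.463  0.019  0.12 ] w 0.0333
 shift tool mm [-0.1 -0.2 -0. ] None
```

>>> {"op": "send_rows", "data": {
  "plan": [
    [20,0,0,0,0,0,0.08],
    [20,0,0,0,0,0,0.08],
    [20,0,0,0,0,0,0.08],
    [20,0,0,0,0,0,0.08],
    [20,0,0,0,0,0,0.08],
    [20,0,0,0,0,0,0.08],
    [20,0,0,0,0,0,0.08],
    [20,0,0,0,0,0,0.08]
  ]
}}

```text
time_s: 25.7
tool_pos: [0.6702, 0.0278, 0.1441]
tool_rot: [179.9, 0.0, 51.3]
force: [-0.7, -1.9, 1.2]
grip_width: 0.033
```

Run:
```python
from h import *
to([.6698,.0278,.1441])
```

```text
t 25.7 tcp [0.6702 0.0278 0.1441] [1.7988e+02 3.0000e-02 5.1300e+01] F [-0.7 -1.9  1.2] M [-0.554  0.055  0.126] w 0.033
 shift tool mm [-0.2 -0.3 -0. ] None
```

>>> {"op": "send_rows", "data": {
  "plan": [
    [20,0,0,0,0,0,0.08],
    [20,0,0,0,0,0,0.08],
    [20,0,0,0,0,0,0.08],
    [20,0,0,0,0,0,0.08],
    [20,0,0,0,0,0,0.08],
    [20,0,0,0,0,0,0.08],
    [20,0,0,0,0,0,0.06],
    [20,0,0,0,0,0,0.03],
    [20,0,0,0,0,0,0]
  ]
}}

```text
time_s: 26.6
tool_pos: [0.6702, 0.0277, 0.144]
tool_rot: [179.9, -0.0, 18.8]
force: [0.3, -2.9, 1.2]
grip_width: 0.033
```

Run:
```python
from h import *
to([.6698,.0278,.1441])
```

```text
t 26.6 tcp [0.6702 0.0277 0.144 ] [ 1.7988e+02 -3.0000e-02  1.8820e+01] F [ 0.3 -2.9  1.2] M [-0.778  0.022 -0.042] w 0.033
 shift tool mm [-0.3 -0.3 -0.1] None
```

The knob has turned 2.60 rad with no slipping grip seen. I let go and back off to check.

>>> {"op": "send_rows", "data": {
  "plan": [
    [60,0,0,0,0,0,0],
    [60,0,0,0,0,0,0],
    [60,0,0,0,0,0,0],
    [60,0,0,0,0,0,0],
    [60,0,0,-15,0,0,0],
    [60,0,0,-30,0,0,0],
    [60,0,0,-30,0,0,0],
    [60,-20,0,-10,0,0,0],
    [60,-35,0,0,0,0,0],
    [60,-20,0,0,0,0,0],
    [60,0,0,0,0,0,0],
    [60,0,0,0,0,0,0]
  ]
}}

```text
time_s: 27.8
tool_pos: [0.5994, 0.005, 0.23]
tool_rot: [180.0, -0.1, 18.9]
force: [-0.9, -0.0, -0.8]
grip_width: 0.0601
```

Run:
```python
from h import *
to([.6698,.0278,.1441])
K0=np.array([.6692,.0288])
def line(tag,a,c,z,r0,r1):
    # brightness round the knob top / collar in polar form
    th=np.radians(np.arange(0,360,3)); out=[]
    g=cv2.cvtColor(a,cv2.COLOR_RGB2HSV)
    for t in th:
        q=proj("wrist",[[*(K0+r*np.array([np.cos(t),np.sin(t)])),z] for r in np.linspace(r0,r1,6)],c).round().astype(int)
        ok=(q[:,0]>=0)&(q[:,0]<640)&(q[:,1]>=0)&(q[:,1]<400); q=q[ok]
        out.append(np.mean((g[q[:,1],q[:,0],1]<60)&(g[q[:,1],q[:,0],2]>170)) if len(q) else 0)
    print(tag,[(int(round(np.degrees(t))),round(float(o),1)) for t,o in zip(th,out) if o>.45])
c=env.get_calibration("wrist"); a=env.read_camera("wrist"); np.save("w6.npy",a)
line("knob",a,c,.208,.003,.014); line("collar",a,c,.169,.0185,.0215)
u=proj("wrist",[[*K0,.208],[*K0,.169]],c).round(0);print(u)
s=env.read_camera("scene"); np.save("s6.npy",s)
for r in env.regions_of("scene","tip")[:2]+env.regions_of("scene","bush")[:4]: print(r["confidence"],r["rect"])
print(proj("scene",[[.669,.029,.09],[.669,.029,.05]]).round(1))
# torque-free check of marks: saturation/value map round knob, wrist
x,y=u[0].astype(int); h=cv2.cvtColor(a,cv2.COLOR_RGB2HSV)
for yy in range(y-24,y+44,2): print("".join("#" if (h[yy,xx,1]<70 and h[yy,xx,2]>185) else ("o" if 4<h[yy,xx,0]<23 and h[yy,xx,1]>150 and h[yy,xx,2]>80 else ("." if h[yy,xx,2]<70 else "-")) for xx in range(x-40,x+40)))
```

```text
t 27.8 tcp [0.5994 0.005  0.23  ] [ 1.7997e+02 -1.4000e-01  1.8860e+01] F [-0.9 -0.  -0.8] M [0.027 0.056 0.085] w 0.0601
 shift tool mm [73.8  1.2 86.1] None
knob [(0, 0.5), (324, 0.5), (327, 0.5), (330, 0.7), (333, 0.8), (336, 0.8), (339, 1.0), (342, 1.0), (345, 1.0), (348, 1.0), (351, 1.0), (354, 1.0), (357, 0.8)]
collar [(0, 0.5), (18, 0.5), (21, 0.5), (24, 0.5), (36, 0.7), (39, 0.5), (42, 0.5), (51, 0.5), (54, 0.8), (57, 1.0), (60, 1.0), (63, 1.0), (66, 0.5), (72, 0.5), (75, 0.5), (78, 0.7), (81, 0.7), (84, 0.8), (87, 0.7), (90, 0.5), (99, 0.7), (102, 0.8), (105, 0.8), (108, 0.5), (111, 0.5), (114, 0.5), (120, 0.5), (123, 0.7), (126, 0.7), (141, 0.5), (144, 0.7), (147, 0.5), (162, 0.5), (165, 0.5), (183, 0.5), (186, 0.5), (339, 0.7), (342, 0.7), (345, 0.8), (348, 0.7), (351, 1.0), (354, 0.7), (357, 0.5)]
[[320. 105.]
 [319. 105.]]
0.48 [274.8, 318.2, 297.6, 342.2]
0.45 [364.7, 235.7, 371.7, 245.1]
0.96 [240.9, 276.8, 264.5, 308.5]
0.94 [209.4, 252.0, 233.2, 288.3]
0.54 [356.1, 239.8, 378.0, 261.0]
0.33 [219.4, 317.1, 237.6, 340.0]
[[366.6 241.5]
 [365.3 254.6]]
###--------------
[... 2036 characters left out ...]
.--oooooooooooooooooooo------------#################
############################--####-..oooo---...-#-----------####################
#############################------#############--##############################
################################################################################
################################################################################
################################################################################
################################################################################
################################################################################
################################################################################
```

Run:
```python
from h import *
def T(p,e): M=np.eye(4);M[:3,:3]=Ro.from_euler("xyz",e,degrees=True).as_matrix();M[:3,3]=p;return M
c=env.get_calibration("wrist"); o=env.get_obs()
X=np.linalg.inv(T(o["tool_pos"],o["tool_rot"]))@np.array(c["extrinsics"])
def ang(a,c,tag):
    q=proj("wrist",[[.669+.017*np.cos(t),.029+.017*np.sin(t),.208] for t in np.linspace(0,6.28,60)],c)
    m=np.zeros(a.shape[:2],np.uint8); cv2.fillConvexPoly(m,q.round().astype(np.int32),1); m=cv2.erode(m,np.ones((5,5)))
    h=cv2.cvtColor(a,cv2.COLOR_RGB2HSV); w=(m>0)&(h[...,1]<90)&(h[...,2]>150)
    ys,xs=np.nonzero(w); P=ray("wrist",np.c_[xs,ys],.208,c)[:,:2]; 
    C=P.mean(0); u=np.linalg.svd(P-C)[2][0]; u*=np.sign(u@(C-[.669,.029])); print(tag,len(xs),"mid",C.round(4),"axis",np.degrees(np.arctan2(u[1],u[0])).round(1))
for f,p,e in(("w4.npy",[.5405,.0245,.2],[179.87,-20,54.05]),("w5.npy",[.6685,.0295,.2],[-179.97,-.08,167.77]),("w6.npy",o["tool_pos"],o["tool_rot"])):
    k=dict(c); k["extrinsics"]=T(p,e)@X; ang(np.load(f),k,f)
```

```text
w4.npy 354 mid [0.6705 0.0306] axis -16.5
w5.npy 274 mid [0.6646 0.0329] axis 137.4
w6.npy 242 mid [0.6761 0.0274] axis -5.5
```

Run:
```python
from h import *
env.read_camera("scene")
for q in("red_cap","terminal","driver"):
    r=env.regions_of("scene",q)
    if r: print(q,r[0]["rect"])
s0=cv2.imread("pics/a.png")[...,::-1].astype(int); s=np.load("s6.npy").astype(int)
d=(np.abs(s-s0).sum(2)>150); print("changed px cap",d[315:343,272:300].mean(),"term",d[314:341,214:240].mean(),"green/big",d[275:310,237:264].mean(),d[250:290,208:233].mean())
print(env.sign_off(), env.get_obs()["time_s"])
```

```text
red_cap [273.9, 318.3, 295.6, 340.7]
terminal [219.8, 315.0, 238.1, 340.4]
driver [336.8, 171.8, 392.1, 176.3]
changed px cap 0.0 term 0.0 green/big 0.0 0.0
the job is handed in; nothing more can be done
the job is handed in; nothing more can be done
```

I carried out every step and handed the job in at about 28 s of the 67 s allowed. Two results at the end are inferred rather than seen: the clutch slip and the tip's pressure.

**What I did**
- **Bush:** I gripped the small copper bush, stood it in the pocket beside the yellow marker and let go.
- **Dial:** I turned it 72° counter-clockwise by the bar handle, with the gripper leaned 20° to keep its body clear of the knob.
- **Knob:** I turned it 2.60 rad clockwise, then released it and backed off.

**What the last checks showed**
- **Position:** the bush stands in its pocket under the tip in the scene view.
- **Bystanders:** the cap, the terminal block and the other two bush-like parts show no changed pixels from the first picture. The screwdriver was found in the last picture, but I did not compare its position with the start.
- **Knob turn:** its white line moved about 143–151°, against 149° commanded, so my grip held.
- **Clutch slip:** about 0.8–1.65 rad, or 1.5–3.1 clicks. This comes from the turn and the stated spindle range; I did not read the collar mark, and the wrist torque was too noisy to count clicks.
- **Tip pressing:** this follows from the same reasoning; I did not measure it.

**What went wrong or disagreed**
- **First grasp missed:** the real fingertips sit about 37 mm short of the reported TCP, so the fingers closed above the bush without moving it. I corrected for this in every later move.
- **Unreliable knob reading:** one reading of the knob line, taken before gripping, picked up other white pixels, so I left it out.

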